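# Seat the folded tray in the corner of the slotted plate and bring up the tail stop

## Task

A folded aluminium chassis tray lies askew on the slotted work plate, waiting to be set up for engraving. Push it along the plate with the fingertips until its long side sits square and flush against the long fence and one end is home against the fixed end stop (the block with the dark cap screw), and slide the tail stop (the block with the brass thumbscrew) along its slot until it touches the tray's other end. Only push: never lift or tip the tray, leave the other things on the bench alone, and finish with the hand clear of everything.

Things in the scene. Friction and masses are not known exactly. Their poses are not given: they have to be found in the camera images.
- plate: dark T-slotted work plate fixed on the bench, 240 (x) by 400 (y) by 15 mm thick, yawed up to about 0.25 rad either way. Origin: centre of its underside, on the bench; its top is 15 mm above. x axis: away from the robot, towards the fence; y axis: left, along the slots.
- fence_face (a point): middle of the long back fence's face (the face towards the robot), 6 mm above the plate's top. The fence is an aluminium bar fixed along the plate's far edge, 16 mm thick, 12 mm high above the plate's top, 380 mm long. The face lies at x = +98 mm in the plate's frame; axes parallel to the plate's.
- end_stop: aluminium block with a dark cap screw on top, bolted near the plate's left end, at a different place along the slot each time. 40 (x) by 20 (y) by 22 mm high, 28 with the screw. Origin: centre of its underside, on the plate's top, at plate x = +48 mm; axes parallel to the plate's. The tray meets its right face, at y = -10 mm in this frame.
- tail_stop (a joint): travel of the tail stop along its slot, in m: 0 is its right-hand end, it grows as the block is pushed left (plate +y) towards the end stop; end of travel 0.22. About 3 N of steady friction plus 6 N per m/s; it stays where it is left, and cannot leave the slot.
- tail_face (a point): middle of the left face (the one that meets the tray) of the tail stop, 11 mm above the plate's top, at plate x = +48 mm. The tail stop is an aluminium block 40 (x) by 30 (y) by 22 mm high with a brass thumbscrew, 16 mm diameter, on top, reaching 35 mm above the plate. Its right face, where it is pushed, is 30 mm behind this point along plate -y.
- tray: bright loose tray of 2 mm aluminium sheet, 100 (x) by 140 (y) by 16 mm high, about 0.12 kg, open on top: flat floor 2 mm thick and four upright walls 2 mm thick, open gaps of 6 mm at the corners. Origin: centre of its underside. It rests on the plate between the two stops, turned by up to 0.3 rad from it. Its walls may be pushed from outside or inside.
- multimeter: grey handheld multimeter lying on the bench beyond the plate's left end (robot's left), 75 by 155 by 41 mm; to be left alone. Origin: centre of its underside.
- solder_reel: reel of solder standing on its flange right of the plate, 60 mm diameter, 40 mm high; to be left alone. Origin: centre of its underside.
- screwdriver: screwdriver of 170 mm lying on the bench beyond the plate; to be left alone.
- flux_jar: small jar, 48 mm diameter, 45 mm high, right of the plate; to be left alone. Origin: centre of its underside.
Not all that is in view belongs to the job. What is meant by the tray is not orange, and is the larger of those in its own colour.

How it is judged:
By the outcome, as a careful person would: the job done as asked, in the order asked, and still so for the second after the job is handed in, with the robot touching nothing.
It also fails if it takes over 72 s, if anything falls off the work surface, if the arm or the gripper's body presses on something with over 40 N, if the wrist force passes 120 N, or if a joint passes its speed limit or range.

## Robot

A 7-joint arm with a two-finger parallel gripper is mounted at the origin on the work surface. World frame = base frame: x ahead of the robot, y to its left, z up, the work surface at z = 0. Lengths are in m, angles in rad, forces in N, time in s.
With the tool pointing down it reaches from about 0.425 to 0.875 m from the base axis. Payload 9.9 kg.
Tool frame: the origin (TCP) lies midway between the tips of the shut fingers; the grasp point (between the pads) lies 19 mm behind it (ctrl.grasp_offset is the distance from the TCP to the grasp point, in m); z points along the fingers, y is the line along which they close (so a half turn about z gives the same grasp; the last joint's range is limited). The gripper opens to 85 mm and grips with 20 to 120 N. Pads are 22 mm wide; open, the fingers measure 114 mm over their backs; the gripper's body (76 mm by 85 mm) begins 54 mm behind the grasp point. The pads swing forward as they close: fully open they stand 13 mm farther back than shut.
Start: joints at [-1.24, 0.576, 0.025, 1.437, -0.015, 1.129, -0.057], TCP at [0.272, 0.618, 0.231] pointing down, gripper open.
Joint ranges: [-2.76, 2.76], [-0.34, 2.15], [-1.52, 1.57], [0.19, 2.46], [-1.09, 4.23], [0.17, 1.99], [-2.82, 2.82]. Speed limits (rad/s): [2.22, 2.22, 3.01, 3.01, 3.14, 3.14, 3.14].

## Interface

Orientations are given as a unit quaternion [w, x, y, z].
In Python, from cell import status, camera, calibration, job, ctrl gives the robot as it stands. The module is installed in compiled form; this text tells all that it offers.
- The arm moves only by the tool step_arm, never from a script. Its argument "plan" is a list of rows, each a list of 5 numbers: the shift along the world's x, y, z as a fraction of full scale, then the turn about the world's z as a fraction of full scale, then the opening, from -1 (shut) to 1 (fully open). A call has 1 to 12 rows; each row shifts and turns the commanded pose from where the row before left it; what a row does not reach is not made up. Full scale, the value 1, is 0.04 m for a shift and 4 degrees for a turn. A row lasts 1/10 s, in which the tool goes at most 50 mm and 8.59 degrees, less where a joint would pass 70% of its speed; a pose out of reach is approached as far as the arm can. A call with a number of a shift or a turn outside -1 to 1 is refused whole. A call with a gripper value outside its range is refused whole. The fingers move at their own pace and stop on an object; "grip_force" is the grip in N (left out, the last holds). Time passes only in rows, so rows that do not move let the fingers close. It gives the time, the measured TCP pose, the force, the opening and the grip force at its end, in the units of the state.
- status.read_state(): the state, without advancing time (a new reading comes with each control period).
- camera(name): name is "scene" or "top"; returns (picture, depth): 384x512x3 uint8, red, green, blue; 384x512 float32, m along the optical axis (not along the pixel's ray), 0 where there is no reading.
- calibration(name): a dict with "vfov" (degrees; the focal length in pixels is half the picture's height over the tangent of half this angle, whatever the lens; pixels are square), "cx", "cy" (the principal point, pixels), "T" (4x4, takes a point from camera to world coordinates). Camera axes: x right, y down, z forward; pixel columns grow to the right and rows downward; lengths in m; the calibration is good to about 2 mm. A picture is of the moment at which its call begins. calibration takes no time and is no camera call.
- job.close_job(): hands the job in; it is judged then, once.
The state is a dict: "time": time; "joint_positions": joint angles; "qd": joint speeds; "effort": joint torques, N m; "tcp_pos": TCP position; "orientation": TCP orientation; "force": force on the tool from outside, world axes, zero at the start; "ft_torque": the same for the moment, N m; "grip_width": finger opening in m; "finger_force": force on a finger pad.
Only numpy, scipy, OpenCV 4.12 (cv2) and the standard library are available. Lean on these libraries where they do the work, as an engineer would, in place of code of your own. Each camera call takes 0.05 s, during which the arm holds its last target. There are 200 camera calls.

## Working session

There is one attempt and no reset: what is moved stays moved. The work goes in short steps, Python scripts to look and compute and a tool call to move; the robot and the scene stay as the last step left them, time stands still between calls to the robot, and variables do not carry over. Pictures are saved under pics/ and viewed, at most 10 in all, crops included, and the job is handed in when it is done.

Besides the shell and the picture viewer there is one more tool, called after "Call:" as name([rows], argument=value, ...), one row to a line, values as JSON. step_arm: Moves the arm, as the interface text tells. Shift numbers are shares of 0.04 m and turn numbers shares of 4 degrees, none past 1 either way. Its arguments: {"type":"object","properties":{"plan":{"type":"array","items":{"type":"array","items":{"type":"number"}}},"grip_force":{"type":"number"}},"required":["plan"]}

```bash
mkdir -p pics; cat > h.py <<'E'
import numpy as np, cv2
from cell import status, camera, calibration, job, ctrl
def grab(n,save=None):
    p,d=camera(n)
    if save: cv2.imwrite('pics/'+save,cv2.cvtColor(p,cv2.COLOR_RGB2BGR)); np.save('pics/'+save+'.npy',d)
    return p,d
def K(n):
    c=calibration(n); return 192/np.tan(np.radians(c['vfov'])/2),c['cx'],c['cy'],np.array(c['T'])
def world(n,d):
    f,cx,cy,T=K(n); v,u=np.mgrid[0:384,0:512]
    P=np.stack([(u-cx)/f*d,(v-cy)/f*d,d,np.ones_like(d)],-1)
    return (P@T.T)[...,:3]
def onplane(n,uv,z):
    f,cx,cy,T=K(n); uv=np.atleast_2d(uv).astype(float)
    r=np.c_[(uv[:,0]-cx)/f,(uv[:,1]-cy)/f,np.ones(len(uv))]@T[:3,:3].T
    return T[:3,3]+r*((z-T[2,3])/r[:,2])[:,None]
E
python3 - <<'E'
from h import *
for n in('scene','top'):
    grab(n,n+'0.png'); f,cx,cy,T=K(n); print(n,f,cx,cy,T.round(3).tolist())
print(status.read_state())
E
```

```text
scene 454.5079902616729 260.123654235516 191.7526357277367 [[-0.877, 0.422, -0.23, 0.794], [0.481, 0.761, -0.435, 0.544], [-0.009, -0.492, -0.871, 1.08], [0.0, 0.0, 0.0, 1.0]]
top 419.1792597598011 255.3391986547472 196.8005761855492 [[0.009, -0.998, 0.065, 0.441], [-1.0, -0.009, 0.01, -0.003], [-0.009, -0.065, -0.998, 1.211], [0.0, 0.0, 0.0, 1.0]]
{'time': 0.1, 'joint_positions': array([-1.23981965,  0.57646642,  0.02483641,  1.43784532, -0.01504076,
        1.12900272, -0.05647745]), 'qd': array([-0.00065533, -0.00192775, -0.00025238, -0.0031397 ,  0.00133755,
       -0.00034791, -0.00065748]), 'effort': array([ 6.24254812e-03, -7.67289090e+01,  2.25752346e+00, -2.86599004e+01,
        1.57304469e-02,  8.76991980e-03,  5.22716206e-06]), 'tcp_pos': array([0.27182223, 0.61739026, 0.23050875]), 'orientation': array([-1.40344220e-04,  2.05882100e-01,  9.78576502e-01, -7.56166885e-04]), 'force': array([-0.26837513, -0.14444255, -0.09745929]), 'ft_torque': array([ 0.05345294, -0.04036237, -0.02076964]), 'finger_force': 0.0, 'grip_width': 0.08497892735952835}
```

View pics/top0.png

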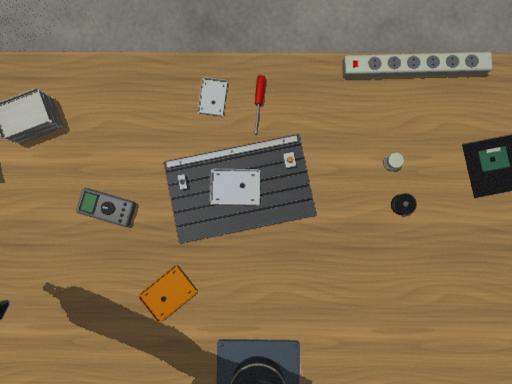

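View pics/scene0.png

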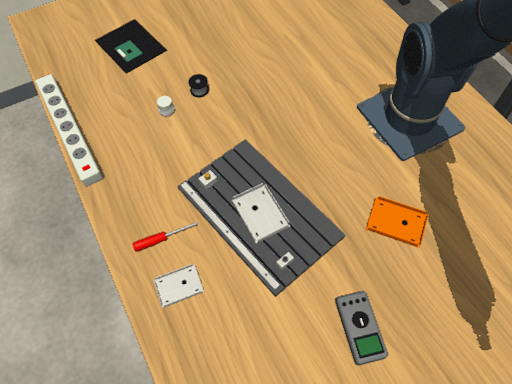

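Top view, trays: bright one on the plate at (235,187), small bright one on the bench at (213,97), and an orange one at (168,293). By the description, the target is the larger bright tray at (235,187). The end stop with the dark screw is at (182,182) and the tail stop with the brass screw at (290,160). The fence runs from (167,164) to (299,138). Next is a close crop with measurements.

```bash
python3 - <<'E'
from h import *
p=cv2.imread('pics/top0.png'); c=p[125:250,155:325]
cv2.imwrite('pics/crop0.png',cv2.resize(c,None,fx=4.5,fy=4.5,interpolation=cv2.INTER_CUBIC))
d=np.load('pics/top0.png.npy'); W=world('top',d)
for n in ('top','scene'):
    d=np.load(f'pics/{n}0.png.npy'); W=world(n,d); im=cv2.imread(f'pics/{n}0.png').astype(int)
    reg=(W[...,0]>.35)&(W[...,0]<.72)&(abs(W[...,1]-.05)<.3)
    g=im.max(-1); sat=g-im.min(-1)
    for z0,z1,nm in((.011,.019,'platedark'),(.0,.06,'all')):
        m=reg&(W[...,2]>z0)&(W[...,2]<z1)&((g<110)|(nm=='all'))&(sat<30)
        k,l,s,ce=cv2.connectedComponentsWithStats(m.astype(np.uint8))
        print(n,nm,[(i.tolist(),W[l==j].mean(0).round(3).tolist()) for j,i in enumerate(s) if j and i[4]>60])
    m=reg&(g<110)&(sat<30)&(W[...,2]>0.005)
    r=cv2.minAreaRect(W[m][:,:2].astype(np.float32)*1000);print('rect',r)
    m=reg&(g>150)&(sat<40)&(W[...,2]>0.005)
    k,l,s,ce=cv2.connectedComponentsWithStats(m.astype(np.uint8))
    for j in range(1,k):
        if s[j,4]>15: print(s[j],W[l==j].mean(0).round(3),cv2.minAreaRect(W[l==j][:,:2].astype(np.float32)*1000))
E
```

```text
top platedark [([164, 134, 152, 109, 7145], [0.529, 0.05, 0.015])]
top all [([164, 134, 152, 109, 11580], [0.544, 0.056, 0.017])]
rect ((564.2972412109375, 60.11180114746094), (278.7666320800781, 400.7133483886719), 12.327507019042969)
[167 136 130  31 639] [0.649 0.08  0.031] ((627.8673706054688, 87.31074523925781), (311.6965026855469, 272.4761047363281), 66.93865966796875)
[284 152  12  15 101] [ 0.626 -0.085  0.038] ((625.4790649414062, -85.58531188964844), (38.012794494628906, 28.271900177001953), 12.307256698608398)
[ 210  170   50   35 1496] [0.547 0.066 0.019] ((518.648681640625, 67.48204040527344), (155.3114013671875, 139.3443145751953), 0.3894723057746887)
[178 174   7   6  30] [0.573 0.22  0.038] ((573.986572265625, 219.29095458984375), (11.703936576843262, 18.55990982055664), 11.373394012451172)
[179 182   8   7  30] [0.548 0.215 0.038] ((551.1348266601562, 214.559814453125), (18.489700317382812, 17.072507858276367), 12.857094764709473)
scene platedark [([178, 140, 167, 156, 7699], [0.531, 0.073, 0.015])]
scene all [([178, 140, 167, 156, 12396], [0.545, 0.074, 0.017])]
rect ((543.1824340820312, 57.884796142578125), (239.05845642089844, 401.4825439453125), 12.276272773742676)
[199 170  17  15 108] [ 0.623 -0.083  0.037] ((621.57373046875, -90.56625366210938), (41.562747955322266, 44.59502410888672), 8.479354858398438)
[181 182  98 107 891] [0.644 0.091 0.027] ((646.2598876953125, 76.00436401367188), (16.793228149414062, 386.7242431640625), 12.088944435119629)
[ 232  185   58   58 1673] [0.544 0.07  0.019] ((544.1795654296875, 68.58299255371094), (142.0179901123047, 101.91590881347656), 89.07708740234375)
[241 188  12   6  16] [ 0.548 -0.002  0.029] ((547.263427734375, -4.058520793914795), (11.007532119750977, 31.77190589904785), 87.06009674072266)
[276 252  18  15 101] [0.558 0.218 0.037] ((556.0623168945312, 214.5543670654297), (43.02434539794922, 26.195287704467773), 12.527240753173828)
```

View pics/crop0.png

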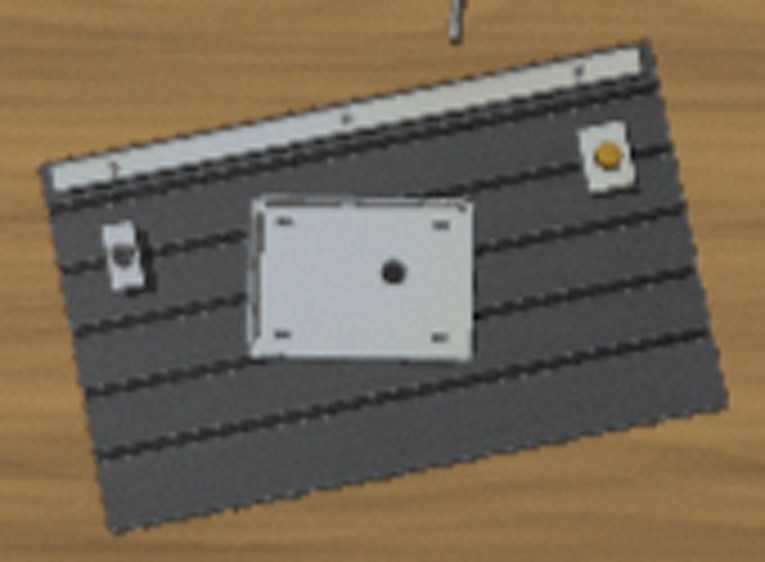

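The crop confirms it: the bright tray lies on the plate between the end stop (dark screw, crop (123,257)) and the tail stop (brass screw, crop (607,155)). The fits give:

| Item | Value |
|---|---|
| Plate yaw | ≈ +12.3° |
| Plate origin | (0.543, 0.058) |
| Tray position in plate frame | ≈ (3, 10) mm, -13° |

I'll push with both open fingertips, squared to the plate.

Call:
step_arm([
  [0.37,-0.95,0,0.75,1],
  [0.37,-0.95,0,0.75,1],
  [0.37,-0.95,0,0.75,1],
  [0.37,-0.95,0,0.75,1],
  [0.37,-0.95,0,0.75,1],
  [0.37,-0.95,0,0.75,1],
  [0.37,-0.95,0,0.75,1],
  [0.37,-0.95,0,0.75,1],
  [0.37,-0.95,0,0.75,1],
  [0.37,-0.95,0,0.75,1],
  [0.37,-0.95,0,0.75,1],
  [0.37,-0.95,0,0.75,1],
])

```text
time: 1.3
tcp_pos: [0.4498, 0.1601, 0.2312]
orientation: [-0.0, -0.108, 0.994, -0.0]
force: [0.9, 0.1, 0.6]
grip_width: 0.0854
finger_force: 0.0
```

```bash
cat >> h.py <<'E'
O=np.array([.543,.058]); A=np.radians(12.3); c,s=np.cos(A),np.sin(A); R=np.array([[c,-s],[s,c]])
def w2p(xy): return (np.asarray(xy)[...,:2]-O)@R
def p2w(xy): return O+np.asarray(xy)@R.T
def st(target=None):
    q=status.read_state(); t=q['tcp_pos']; _,x,y,_=q['orientation']
    print('t',round(q['time'],2),'tcp',t.round(4),'plate',w2p(t).round(4),'ytool-plate deg',round((2*np.degrees(np.arctan2(y,x))-90-90-12.3+180)%360-180,2),'F',q['force'].round(1),'Fp',(q['force'][:2]@R).round(1),'w',round(q['grip_width'],4))
    if target is not None:
        d=p2w(target)-t[:2]; print('delta fullscale',(d/.04).round(3))
E
python3 -c "
from h import *
st([-.092,.012])"
```

```text
t 1.3 tcp [0.4498 0.1601 0.2312] plate [-0.0693  0.1196] ytool-plate deg 0.06 F [0.9 0.1 0.6] Fp [ 0.9 -0.1] w 0.0854
delta fullscale [ 0.019 -2.748]
```

Call:
step_arm([
  [0,-0.92,-0.5,0,1],
  [0,-0.92,-0.9,0,1],
  [0.02,-0.91,-0.9,0,1],
  [0,0,-0.9,0,1],
  [0,0,-0.9,0,1],
  [0,0,-0.8,0,1],
  [0,0,-0.4,0,1],
  [0,0,-0.28,0,1],
  [0,0,0,0,1],
])

```text
time: 2.2
tcp_pos: [0.4497, 0.0536, 0.0089]
orientation: [-0.001, -0.107, 0.994, -0.0]
force: [0.3, -0.4, 0.5]
grip_width: 0.0854
finger_force: 0.0
```

```bash
python3 -c "
from h import *
st([-.092,.012])
p,d=grab('scene','s1.png'); q=cv2.imread('pics/s1.png')[120:310,170:370]
cv2.imwrite('pics/s1c.png',cv2.resize(q,None,fx=3,fy=3,interpolation=cv2.INTER_CUBIC))"
```

```text
t 2.2 tcp [0.4497 0.0536 0.0089] plate [-0.092   0.0156] ytool-plate deg -0.06 F [ 0.3 -0.4  0.5] Fp [ 0.2 -0.4] w 0.0854
delta fullscale [ 0.02  -0.087]
```

View pics/s1c.png

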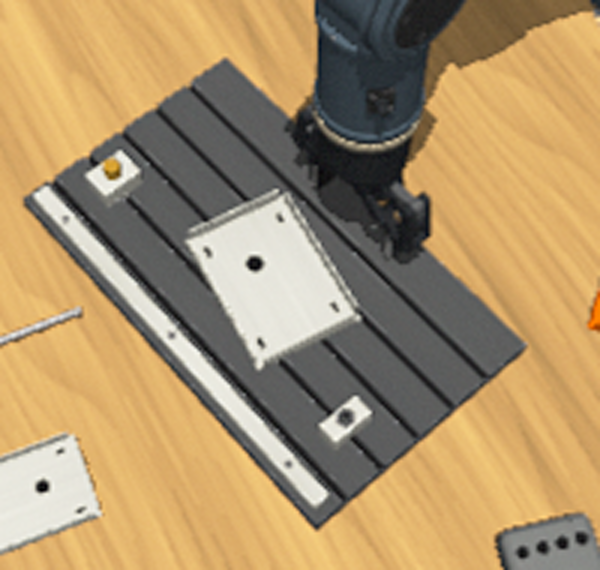

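The crop shows the tips down beside the near wall at (310,150) and (400,230), on both sides of its middle and clear of the tray. Next I push along plate +x.

Call:
step_arm([
  [0.244,0.053,0,0,1],
  [0.244,0.053,0,0,1],
  [0.244,0.053,0,0,1],
  [0.244,0.053,0,0,1],
  [0.244,0.053,0,0,1],
  [0.122,0.027,0,0,1],
  [0.122,0.027,0,0,1],
  [0,0,0,0,1],
])

```text
time: 3.05
tcp_pos: [0.5096, 0.0666, 0.0099]
orientation: [0.0, -0.107, 0.994, 0.0]
force: [0.1, -1.0, 0.4]
grip_width: 0.0854
finger_force: 0.0
```

```bash
cat >> h.py <<'E'
def tray(n='scene',save=None):
    p,d=grab(n,save); W=world(n,d); im=p.astype(int); g=im.max(-1); sat=g-im.min(-1)
    P=w2p(W); m=(abs(P[...,0])<.095)&(abs(P[...,1])<.2)&(g>140)&(sat<45)&(W[...,2]>.012)&(W[...,2]<.06)
    k,l,s_,ce=cv2.connectedComponentsWithStats(m.astype(np.uint8))
    for j in range(1,k):
        if s_[j,4]>60:
            q=P[l==j]*1000; r=cv2.minAreaRect(q.astype(np.float32)); print(s_[j].tolist(),'z',W[l==j][:,2].mean().round(3),np.round(r[0],1),np.round(r[1],1),round(r[2],2))
E
python3 -c "
from h import *
st([-.013,.012]); tray()"
```

```text
t 3.05 tcp [0.5096 0.0666 0.0099] plate [-0.0308  0.0156] ytool-plate deg -0.06 F [ 0.1 -1.   0.4] Fp [-0.1 -1. ] w 0.0854
delta fullscale [0.453 0.008]
[198, 170, 19, 16, 121] z 0.037 [  45.2 -162.3] [46.2 42.1] 85.49
[224, 191, 64, 61, 1833] z 0.019 [28.4 16.2] [149.8 101.3] 89.66
[276, 252, 18, 16, 116] z 0.037 [ 46.5 150.4] [26.3 41.8] 89.3
```

Call:
step_arm([
  [0.122,0.027,0,0,1],
  [0.122,0.027,0,0,1],
  [0.122,0.027,0,0,1],
  [0.049,0.011,0,0,1],
  [0.024,0.005,0,0,1],
  [0,0,0,0,1],
])

```text
time: 3.7
tcp_pos: [0.5266, 0.0704, 0.01]
orientation: [0.0, -0.107, 0.994, 0.0]
force: [-0.6, 0.4, -0.7]
grip_width: 0.0852
finger_force: 0.2
```

Call:
step_arm([
  [0.024,0.005,0,0,1],
  [0,0,0,0,1],
])

```text
time: 3.9
tcp_pos: [0.5275, 0.0705, 0.01]
orientation: [0.0, -0.107, 0.994, -0.0]
force: [-1.6, 0.4, -0.3]
grip_width: 0.0853
finger_force: 0.3
```

Call:
step_arm([
  [0.024,0.005,0,0,1],
  [0,0,0,0,1],
])

```text
time: 4.1
tcp_pos: [0.5283, 0.0707, 0.0099]
orientation: [-0.0, -0.107, 0.994, -0.0]
force: [-1.5, 0.1, 1.5]
grip_width: 0.0857
finger_force: 0.8
```

Call:
step_arm([
  [0.024,0.005,0,0,1],
  [0,0,0,0,1],
])

```text
time: 4.3
tcp_pos: [0.5283, 0.0707, 0.0099]
orientation: [-0.001, -0.106, 0.994, -0.0]
force: [-4.3, -0.4, 3.3]
grip_width: 0.0856
finger_force: 2.5
```

```bash
python3 -c "
from h import *
st(); tray()"
```

```text
t 4.3 tcp [0.5283 0.0707 0.0099] plate [-0.0117  0.0155] ytool-plate deg -0.07 F [-4.3 -0.4  3.3] Fp [-4.3  0.5] w 0.0856
[198, 170, 19, 16, 120] z 0.037 [  45.5 -162.2] [45.6 41. ] 84.86
[220, 195, 63, 61, 1785] z 0.019 [45.4 16.6] [149.8  99.5] 89.67
[276, 252, 18, 16, 118] z 0.036 [ 46.3 150.2] [27.1 43.4] 89.43
```

Call:
step_arm([
  [-0.244,-0.053,0,0,1],
  [-0.122,-0.027,0,0,1],
  [0,0,1,0,-1],
  [0,0,1,0,-1],
  [0.8,-0.6,0,0,-1],
  [0.8,-0.6,0,0,-1],
  [0.8,-0.6,0,0,-1],
  [0.366,-0.55,0,0,-1],
  [0,0,0,0,-1],
  [0,0,0,0,-1],
])

```text
time: 5.35
tcp_pos: [0.6251, -0.0268, 0.0896]
orientation: [-0.0, -0.106, 0.994, 0.0]
force: [-0.3, -0.3, -0.6]
grip_width: -0.0003
finger_force: 0.0
```

```bash
python3 -c "
from h import *
st([.048,-.1]); tray();
p,d=grab('top','t2.png'); q=cv2.imread('pics/t2.png')[125:250,155:325]
cv2.imwrite('pics/t2c.png',cv2.resize(q,None,fx=4.5,fy=4.5,interpolation=cv2.INTER_CUBIC))"
```

```text
t 5.35 tcp [ 0.6251 -0.0268  0.0896] plate [ 0.0621 -0.1004] ytool-plate deg -0.14 F [-0.3 -0.3 -0.6] Fp [-0.4 -0.2] w -0.0003
delta fullscale [-0.347 -0.067]
[220, 195, 63, 61, 1818] z 0.019 [45.8 16.6] [150.2  98.9] 89.68
[276, 252, 18, 16, 122] z 0.037 [ 47.8 150.6] [27.3 40.9] 87.33
```

View pics/t2c.png

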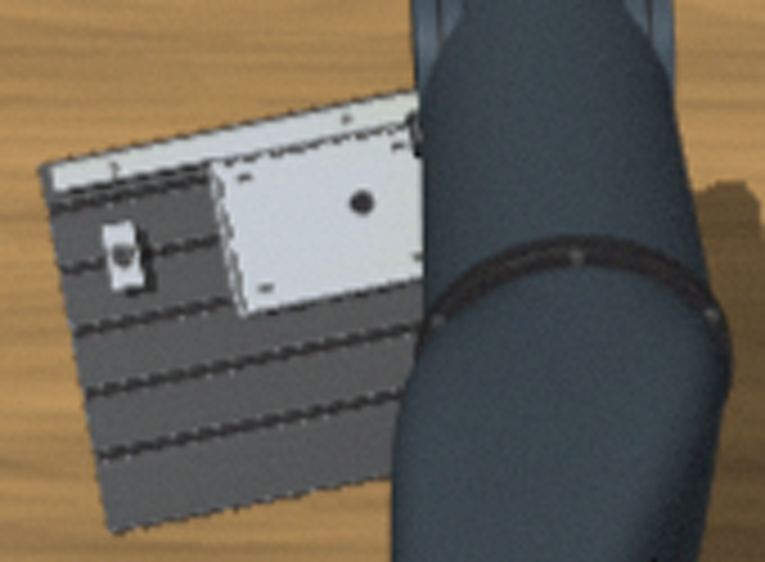

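The tray lies along the fence, with its left end at crop (215,165)–(245,315). The arm hides the right end. I centre on the tray's midline, lower the shut fingers and push left.

Call:
step_arm([
  [-0.36,-0.07,0,0,-1],
  [0,0,-0.8,0,-1],
  [0,0,-0.6,0,-1],
  [0,0,-0.31,0,-1],
  [0,0,0,0,-1],
])

```text
time: 5.95
tcp_pos: [0.6097, -0.0281, 0.0202]
orientation: [-0.001, -0.107, 0.994, 0.0]
force: [0.2, -0.4, 0.7]
grip_width: 0.0
finger_force: 0.0
```

```bash
python3 -c "
from h import *
st([.048,-.1]); tray();
p,d=grab('scene','s3.png'); q=cv2.imread('pics/s3.png')[140:300,170:350]
cv2.imwrite('pics/s3c.png',cv2.resize(q,None,fx=3.5,fy=3.5,interpolation=cv2.INTER_CUBIC))"
```

```text
t 5.95 tcp [ 0.6097 -0.0281  0.0202] plate [ 0.0468 -0.0983] ytool-plate deg 0.01 F [ 0.2 -0.4  0.7] Fp [ 0.1 -0.4] w 0.0
delta fullscale [ 0.038 -0.035]
[220, 195, 63, 61, 1807] z 0.019 [45.1 16.4] [149.7 100.1] 89.61
[276, 252, 18, 16, 119] z 0.037 [ 46.4 149.9] [42.4 26.9] 0.15
```

View pics/s3c.png

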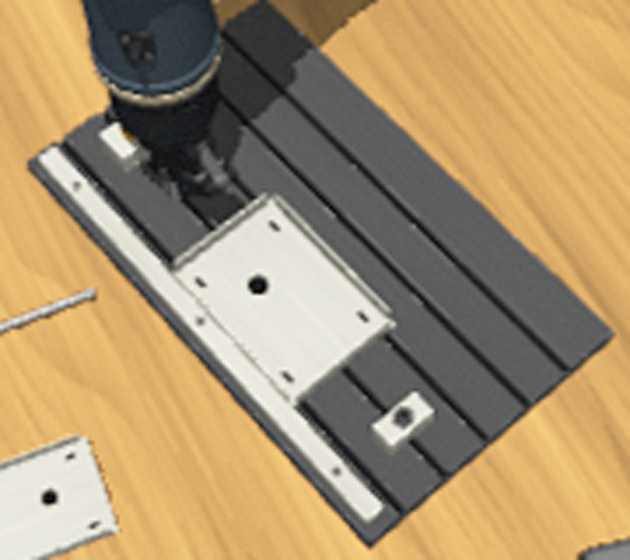

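The tips stand between the tail stop and the tray's right wall, at crop (215,190), and the tray is flush along the fence. Now I push along plate +y.

Call:
step_arm([
  [-0.043,0.195,0,0,-1],
  [-0.043,0.195,0,0,-1],
  [-0.043,0.195,0,0,-1],
  [-0.043,0.195,0,0,-1],
  [-0.043,0.195,0,0,-1],
  [-0.043,0.195,0,0,-1],
  [-0.043,0.195,0,0,-1],
  [-0.043,0.195,0,0,-1],
  [0,0,0,0,-1],
])

```text
time: 6.95
tcp_pos: [0.5971, 0.035, 0.0216]
orientation: [0.0, -0.107, 0.994, 0.0]
force: [0.3, 0.8, 0.5]
grip_width: 0.0004
finger_force: 0.0
```

```bash
python3 -c "
from h import *
st(); tray()"
```

```text
t 6.95 tcp [0.5971 0.035  0.0216] plate [ 0.0479 -0.034 ] ytool-plate deg 0.02 F [0.3 0.8 0.5] Fp [0.5 0.7] w 0.0004
[198, 170, 17, 16, 113] z 0.037 [  44.6 -161.8] [47.3 43.2] 87.42
[227, 203, 63, 61, 1714] z 0.019 [45.7 45.1] [149.3  98.6] 89.78
[276, 252, 18, 16, 120] z 0.037 [ 47.1 150.8] [28.  42.3] 88.33
```

Call:
step_arm([
  [-0.027,0.122,0,0,-1],
  [-0.027,0.122,0,0,-1],
  [-0.027,0.122,0,0,-1],
  [-0.021,0.098,0,0,-1],
  [0,0,0,0,-1],
])

```text
time: 7.5
tcp_pos: [0.5929, 0.053, 0.0215]
orientation: [-0.0, -0.107, 0.994, 0.0]
force: [-0.2, 0.6, 0.5]
grip_width: -0.0002
finger_force: 0.0
```

```bash
python3 -c "
from h import *
st(); tray()"
```

```text
t 7.5 tcp [0.5929 0.053  0.0215] plate [ 0.0477 -0.0156] ytool-plate deg -0.0 F [-0.2  0.6  0.5] Fp [-0.   0.6] w -0.0002
[198, 170, 19, 16, 122] z 0.037 [  44.9 -163.5] [46.1 43.4] 86.15
[232, 207, 63, 63, 1865] z 0.02 [43.3 76.4] [103.2 174.7] 0.59
```

Call:
step_arm([
  [-0.011,0.049,0,0,-1],
  [0,0,0,0,-1],
])

```text
time: 7.75
tcp_pos: [0.5927, 0.054, 0.0215]
orientation: [-0.0, -0.107, 0.994, 0.0]
force: [0.0, 0.2, 0.7]
grip_width: -0.0001
finger_force: 0.0
```

Call:
step_arm([
  [-0.011,0.049,0,0,-1],
  [0,0,0,0,-1],
])

```text
time: 7.95
tcp_pos: [0.5922, 0.0559, 0.0216]
orientation: [-0.0, -0.107, 0.994, 0.0]
force: [-0.6, -0.7, -0.1]
grip_width: 0.0003
finger_force: 0.2
```

Call:
step_arm([
  [-0.011,0.049,0,0,-1],
  [0,0,0,0,-1],
])

```text
time: 8.15
tcp_pos: [0.5918, 0.0581, 0.0216]
orientation: [-0.0, -0.107, 0.994, 0.0]
force: [0.2, -0.8, 0.9]
grip_width: 0.0003
finger_force: 0.2
```

Call:
step_arm([
  [-0.011,0.049,0,0,-1],
  [0,0,0,0,-1],
])

```text
time: 8.35
tcp_pos: [0.5917, 0.0588, 0.0216]
orientation: [0.0, -0.106, 0.994, -0.001]
force: [0.7, -4.1, -0.2]
grip_width: -0.0002
finger_force: 1.6
```

Call:
step_arm([
  [-0.005,0.025,0,0,-1],
  [0,0,0,0,-1],
])

```text
time: 8.55
tcp_pos: [0.5916, 0.059, 0.0216]
orientation: [0.0, -0.106, 0.994, -0.001]
force: [2.5, -7.0, -0.3]
grip_width: 0.0001
finger_force: 3.1
```

```bash
python3 -c "
from h import *
st(); tray('scene','s4.png'); q=cv2.imread('pics/s4.png')[150:310,175:335]
cv2.imwrite('pics/s4c.png',cv2.resize(q,None,fx=3.7,fy=3.7,interpolation=cv2.INTER_CUBIC))"
```

```text
t 8.55 tcp [0.5916 0.059  0.0216] plate [ 0.0477 -0.0094] ytool-plate deg -0.15 F [ 2.5 -7.  -0.3] Fp [ 0.9 -7.4] w 0.0001
[198, 170, 19, 16, 122] z 0.037 [  45.6 -160.8] [44.7 41. ] 85.87
[232, 209, 65, 62, 1854] z 0.02 [43.  79.2] [103.7 169. ] 0.06
```

View pics/s4c.png

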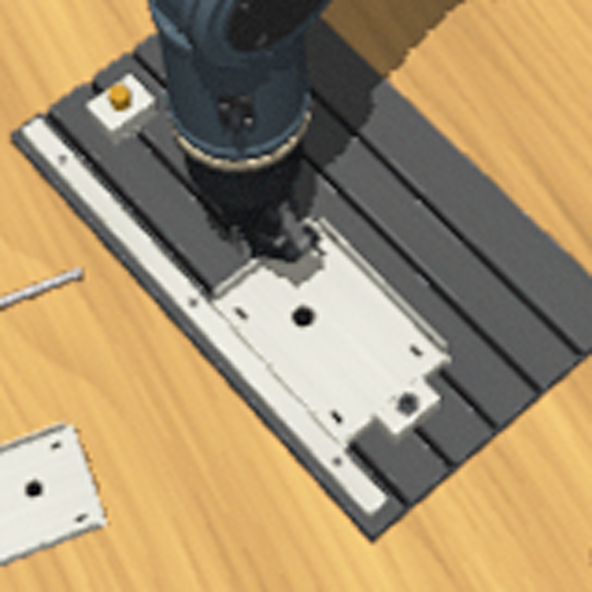

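The tray's left end touches the end stop at crop (405,395), and contact force is 7 N. I'll re-press the long side against the fence with open fingers.

Call:
step_arm([
  [0.064,-0.293,0,0,-1],
  [0,0,1,0,-1],
  [0,0,1,0,-1],
  [-0.645,0.448,0,0,1],
  [-0.645,0.448,0,0,1],
  [-0.645,0.448,0,0,1],
  [-0.645,0.448,0,0,1],
  [0,0,0,0,1],
  [0,0,0,0,1],
])

```text
time: 9.5
tcp_pos: [0.4906, 0.121, 0.1019]
orientation: [0.0, -0.107, 0.994, 0.0]
force: [0.4, -0.6, 0.1]
grip_width: 0.0848
finger_force: 0.0
```

```bash
python3 -c "
from h import *
st([-.032,.068]); tray()"
```

```text
t 9.5 tcp [0.4906 0.121  0.1019] plate [-0.0378  0.0728] ytool-plate deg 0.02 F [ 0.4 -0.6  0.1] Fp [ 0.3 -0.7] w 0.0848
delta fullscale [ 0.167 -0.086]
[198, 170, 19, 16, 121] z 0.037 [  44.4 -162. ] [46.3 43.2] 88.01
[232, 209, 65, 62, 2006] z 0.02 [45.6 79.8] [168.7 100.8] 89.01
```

Call:
step_arm([
  [0,-0.08,-0.9,0,1],
  [0,0,-0.9,0,1],
  [0,0,-0.5,0,1],
  [0.122,0.027,0,0,1],
  [0.122,0.027,0,0,1],
  [0.122,0.027,0,0,1],
  [0.122,0.027,0,0,1],
  [0.024,0.005,0,0,1],
  [0.024,0.005,0,0,1],
  [0,0,0,0,1],
])

```text
time: 10.55
tcp_pos: [0.5121, 0.1223, 0.0099]
orientation: [0.0, -0.107, 0.994, 0.0]
force: [-0.2, 0.6, -0.3]
grip_width: 0.0856
finger_force: 0.0
```

```bash
python3 -c "
from h import *
st([-.0117,.0728])"
```

```text
t 10.55 tcp [0.5121 0.1223 0.0099] plate [-0.0165  0.0694] ytool-plate deg -0.06 F [-0.2  0.6 -0.3] Fp [-0.1  0.6] w 0.0856
delta fullscale [0.1   0.109]
```

Call:
step_arm([
  [0.049,0.011,0,0,1],
  [0.024,0.005,0,0,1],
  [0,0,0,0,1],
])

```text
time: 10.85
tcp_pos: [0.5151, 0.1229, 0.0096]
orientation: [0.0, -0.107, 0.994, 0.0]
force: [0.7, -0.2, -0.3]
grip_width: 0.0853
finger_force: 0.0
```

Call:
step_arm([
  [0.024,0.005,0,0,1],
  [0,0,0,0,1],
])

```text
time: 11.05
tcp_pos: [0.516, 0.1231, 0.0095]
orientation: [0.0, -0.107, 0.994, -0.0]
force: [0.1, -0.4, 0.3]
grip_width: 0.0851
finger_force: 0.0
```

Call:
step_arm([
  [0.024,0.005,0,0,1],
  [0,0,0,0,1],
])

```text
time: 11.25
tcp_pos: [0.5169, 0.1233, 0.0096]
orientation: [0.0, -0.107, 0.994, -0.0]
force: [-0.2, 0.3, 0.2]
grip_width: 0.0851
finger_force: 0.0
```

Call:
step_arm([
  [0.024,0.005,0,0,1],
  [0,0,0,0,1],
])

```text
time: 11.45
tcp_pos: [0.5171, 0.1232, 0.0095]
orientation: [-0.001, -0.106, 0.994, -0.0]
force: [-2.4, -0.6, 1.6]
grip_width: 0.0854
finger_force: 1.5
```

Call:
step_arm([
  [0.024,0.005,0,0,1],
  [0.024,0.005,0,0,1],
  [0,0,0,0,1],
])

```text
time: 11.75
tcp_pos: [0.5172, 0.1232, 0.0093]
orientation: [-0.002, -0.106, 0.994, -0.0]
force: [-8.6, -0.8, 4.9]
grip_width: 0.0855
finger_force: 4.2
```

Call:
step_arm([
  [-0.244,-0.053,0,0,1],
  [-0.122,-0.027,0,0,1],
  [0,0,1,0,1],
  [0,0,1,0,-1],
])

```text
time: 12.15
tcp_pos: [0.5042, 0.1204, 0.0897]
orientation: [-0.001, -0.107, 0.994, -0.0]
force: [1.3, 0.1, -0.6]
grip_width: 0.073
finger_force: 0.0
```

```bash
python3 -c "
from h import *
st([.048,-.21]); tray()"
```

```text
t 12.15 tcp [0.5042 0.1204 0.0897] plate [-0.0246  0.0693] ytool-plate deg -0.05 F [ 1.3  0.1 -0.6] Fp [ 1.3 -0.2] w 0.073
delta fullscale [ 3.26  -6.435]
[198, 170, 19, 16, 120] z 0.037 [  44.6 -162.4] [46.3 43.1] 87.23
[232, 209, 65, 62, 2004] z 0.02 [44.2 78.3] [102.6 170.1] 1.35
```

Call:
step_arm([
  [0.405,-0.79,0,0,-1],
  [0.405,-0.79,0,0,-1],
  [0.405,-0.79,0,0,-1],
  [0.405,-0.79,0,0,-1],
  [0.405,-0.79,0,0,-1],
  [0.405,-0.79,0,0,-1],
  [0.405,-0.79,0,0,-1],
  [0.405,-0.79,0,0,-1],
  [0,0,0,0,-1],
])

```text
time: 13.1
tcp_pos: [0.636, -0.1388, 0.0895]
orientation: [0.001, -0.103, 0.995, -0.002]
force: [0.1, -0.3, 0.2]
grip_width: -0.0002
finger_force: 0.0
```

```bash
python3 -c "
from h import *
st([.048,-.206]); tray()"
```

```text
t 13.1 tcp [ 0.636  -0.1388  0.0895] plate [ 0.049  -0.2121] ytool-plate deg -0.43 F [ 0.1 -0.3  0.2] Fp [ 0.1 -0.3] w -0.0002
delta fullscale [-0.056  0.143]
[198, 170, 19, 16, 121] z 0.037 [  44.4 -162.8] [45.5 45. ] 89.14
[232, 209, 65, 62, 2002] z 0.019 [44.4 79.1] [102.5 168.6] 1.41
```

Call:
step_arm([
  [0,0,-0.8,0,-1],
  [0,0,-0.6,0,-1],
  [0,0,-0.31,0,-1],
  [-0.043,0.195,0,0,-1],
  [-0.043,0.195,0,0,-1],
  [-0.043,0.195,0,0,-1],
  [-0.043,0.195,0,0,-1],
  [-0.043,0.195,0,0,-1],
  [-0.043,0.195,0,0,-1],
  [-0.043,0.195,0,0,-1],
])

```text
time: 14.15
tcp_pos: [0.6232, -0.0771, 0.0219]
orientation: [0.001, -0.107, 0.994, -0.0]
force: [2.0, -4.4, 2.2]
grip_width: -0.0004
finger_force: 1.8
```

```bash
python3 -c "
from h import *
st([.048,-.05]); tray()"
```

```text
t 14.15 tcp [ 0.6232 -0.0771  0.0219] plate [ 0.0496 -0.149 ] ytool-plate deg -0.07 F [ 2.  -4.4  2.2] Fp [ 1.  -4.7] w -0.0004
delta fullscale [-0.567  2.411]
[206, 184, 13, 11, 68] z 0.036 [  57.4 -126.9] [18.6 42.9] 2.21
[232, 209, 65, 62, 2006] z 0.02 [43.8 78.5] [103.6 169.8] 0.93
```

Call:
step_arm([
  [-0.043,0.195,0,0,-1],
  [-0.043,0.195,0,0,-1],
  [-0.043,0.195,0,0,-1],
  [-0.043,0.195,0,0,-1],
  [-0.043,0.195,0,0,-1],
  [-0.043,0.195,0,0,-1],
  [-0.043,0.195,0,0,-1],
  [-0.043,0.195,0,0,-1],
  [-0.043,0.195,0,0,-1],
  [-0.043,0.195,0,0,-1],
  [-0.027,0.122,0,0,-1],
  [-0.011,0.049,0,0,-1],
])

```text
time: 15.4
tcp_pos: [0.6036, 0.0082, 0.0211]
orientation: [-0.0, -0.107, 0.994, 0.0]
force: [3.0, -3.2, 0.1]
grip_width: -0.0001
finger_force: 1.5
```

```bash
python3 -c "
from h import *
st([.048,-.039]); tray()"
```

```text
t 15.4 tcp [0.6036 0.0082 0.0211] plate [ 0.0486 -0.0616] ytool-plate deg -0.02 F [ 3.  -3.2  0.1] Fp [ 2.3 -3.7] w -0.0001
delta fullscale [-0.136  0.549]
[227, 206, 13, 11, 73] z 0.036 [ 59.4 -37.2] [18.7 41.3] 7.99
[232, 209, 65, 62, 2008] z 0.02 [43.  79.2] [103.9 169.3] 0.53
```

Expected contact is about 22 mm further on.

Call:
step_arm([
  [-0.027,0.122,0,0,-1],
  [-0.027,0.122,0,0,-1],
  [-0.027,0.122,0,0,-1],
  [-0.011,0.049,0,0,-1],
  [0,0,0,0,-1],
])

```text
time: 15.95
tcp_pos: [0.5997, 0.0247, 0.021]
orientation: [-0.0, -0.107, 0.994, 0.0]
force: [-0.7, 0.0, -0.1]
grip_width: 0.0
finger_force: 0.0
```

Call:
step_arm([
  [-0.011,0.049,0,0,-1],
  [0,0,0,0,-1],
])

```text
time: 16.15
tcp_pos: [0.5994, 0.0259, 0.021]
orientation: [-0.0, -0.107, 0.994, 0.0]
force: [0.2, -1.7, 0.2]
grip_width: 0.0003
finger_force: 0.6
```

Call:
step_arm([
  [-0.005,0.025,0,0,-1],
  [0,0,0,0,-1],
])

```text
time: 16.35
tcp_pos: [0.5993, 0.0266, 0.021]
orientation: [-0.0, -0.106, 0.994, -0.0]
force: [-0.1, -2.0, -0.0]
grip_width: 0.0001
finger_force: 1.2
```

Call:
step_arm([
  [-0.005,0.025,0,0,-1],
  [0,0,0,0,-1],
])

```text
time: 16.55
tcp_pos: [0.5991, 0.0277, 0.0211]
orientation: [-0.0, -0.107, 0.994, -0.0]
force: [-0.9, -3.5, 0.2]
grip_width: -0.0002
finger_force: 1.4
```

Call:
step_arm([
  [-0.005,0.025,0,0,-1],
  [0,0,0,0,-1],
])

```text
time: 16.75
tcp_pos: [0.5989, 0.0286, 0.0211]
orientation: [-0.0, -0.106, 0.994, -0.0]
force: [0.0, -3.8, -1.3]
grip_width: -0.0004
finger_force: 1.9
```

Call:
step_arm([
  [-0.005,0.025,0,0,-1],
  [0,0,0,0,-1],
])

```text
time: 16.95
tcp_pos: [0.5988, 0.0287, 0.0211]
orientation: [-0.0, -0.106, 0.994, -0.001]
force: [-0.7, -6.7, -2.2]
grip_width: -0.0002
finger_force: 3.2
```

Call:
step_arm([
  [-0.005,0.025,0,0,-1],
  [0,0,0,0,-1],
])

```text
time: 17.15
tcp_pos: [0.5988, 0.0287, 0.0211]
orientation: [-0.0, -0.106, 0.994, -0.001]
force: [-0.4, -8.9, -1.9]
grip_width: 0.0003
finger_force: 4.5
```

Call:
step_arm([
  [-0.005,0.025,0,0,-1],
  [-0.005,0.025,0,0,-1],
  [0,0,0,0,-1],
  [0,0,0,0,-1],
])

```text
time: 17.55
tcp_pos: [0.5988, 0.0288, 0.0211]
orientation: [0.0, -0.105, 0.994, -0.002]
force: [1.1, -13.5, -2.2]
grip_width: 0.0001
finger_force: 7.0
```

Call:
step_arm([
  [0.03,-0.15,0,0,-1],
  [0.05,-0.25,0,0,-1],
  [0,0,1,0,-1],
  [0,0,1,0,-1],
  [0,0,1,0,-1],
  [-0.7,-0.8,0.8,0,-1],
  [-0.7,-0.8,0,0,-1],
  [-0.7,-0.8,0,0,-1],
  [-0.3,-0.9,0,0,-1],
  [0,-0.9,0,0,-1],
  [0,-0.9,0,0,-1],
  [0,-0.9,0,0,-1],
])

```text
time: 18.75
tcp_pos: [0.5076, -0.2223, 0.1717]
orientation: [0.001, -0.107, 0.994, 0.0]
force: [0.5, 1.1, -0.8]
grip_width: 0.0002
finger_force: 0.0
```

```bash
python3 -c "
from h import *
st(); tray('scene','s5.png'); tray('top','t5.png'); a=cv2.imread('pics/s5.png')[190:290,205:315]; b=cv2.imread('pics/t5.png')[130:230,160:270]
cv2.imwrite('pics/f.png',np.hstack([cv2.resize(q,(400,364),interpolation=cv2.INTER_CUBIC) for q in(a,b)]))"
```

```text
t 18.75 tcp [ 0.5076 -0.2223  0.1717] plate [-0.0943 -0.2663] ytool-plate deg -0.01 F [ 0.5  1.1 -0.8] Fp [0.7 1. ] w 0.0002
[232, 206, 65, 65, 2116] z 0.021 [45.5 63.2] [ 98.7 200. ] 0.04
[183, 156, 63, 43, 1593] z 0.02 [48.  56.4] [168.6  94.2] 89.83
[178, 174, 9, 15, 76] z 0.038 [ 51.3 152.3] [24.5 39.4] 85.89
```

View pics/f.png

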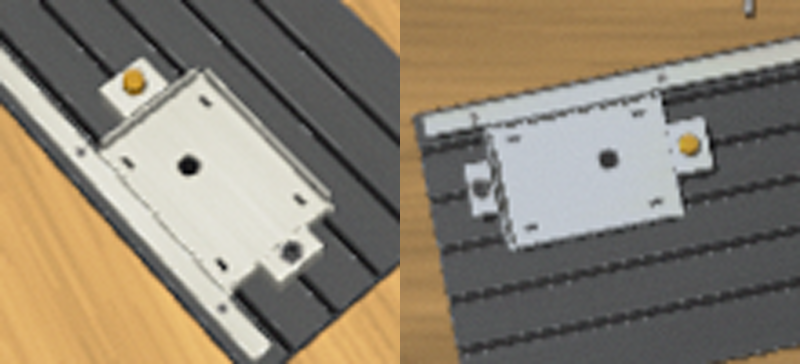

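The left panel shows the tray tight between the brass-screw tail stop at (150,100) and the end stop at (290,250). Its long side lies along the fence with a uniform edge line. The right panel, from the top camera, agrees, and the hand is clear.

```bash
python3 -c "
from h import *
print(job.close_job())"
```

```text
the job is handed in; nothing more can be done
None
```

The tray is square and flush on the fence and home against the end stop, the tail stop touches its other end, and the job was handed in with the hand clear at about 19 s of the 72 s limit; the judging result was not shown.

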